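# Find the cam's high spot under the swing cover

## Task

Swing the flat cover on the gearbox sideways off the round port, until the port is wholly uncovered; a stop pin blocks one side, so feel which way it goes. Then turn the handwheel by its crank pin to find where the steel ball in the port stands highest, leave it standing there with the port uncovered, and let go. Do not shift or tip the oil can.

Things in the scene. Friction and masses are not known exactly. Their poses are not given: they have to be found in the camera images.
- gearbox: Green cast gearbox, bolted down, 200 x 380 x 70 mm on a 230 x 400 x 12 mm foot. Origin: centre of its underside on the bench; x points from its front (which faces the robot) to its back, y to its left, z up. On the flat deck, 70 mm above the bench, are the port and cover on the left half and the handwheel on the right. Its place and yaw vary.
- port (a point): Centre of the mouth of the port, a steel tube standing 21 mm high on the deck, 46 mm outside and 34 mm inside diameter, in the gearbox's frame at x -10, y 75, z 91 mm.
- pivot (a point): The pivot screw, at the plate's top face, in the gearbox's frame at x 45, y 75, z 96.5 mm; its head, 18 mm wide, is 6 mm higher. On either side of the cover's arm, 32 mm from the pivot axis, a 10 mm stop pin stands in a socket: one stands 31 mm above the deck and blocks the cover on its side, over the other (18.5 mm) it passes. Which side is blocked differs each time.
- cover_knob (a point): Top centre of the cover's knob, an upright steel roller, free to spin, 14 mm in diameter and 24 mm high in the middle of the cover's disc, 55 mm from the pivot axis; its top is 50.5 mm above the deck. The cover is a 5 mm steel plate, underside 21.5 mm above the deck: a disc 54 mm in diameter and a 30 mm wide arm to the pivot.
- cover (a joint): Angle of the cover (rad): 0 with the disc over the port, within 0.05 of that at the start; positive counter-clockwise from above (carries the knob to the gearbox's right, -y). Goes to 1.75 on the free side, is stopped firmly at 0.2 to 0.3 on the blocked side. Stays where it is left; turning takes about 4 to 5 N at the knob, more only when pressed on the stop pin. Port wholly clear beyond 0.9.
- ball_center (a point): Centre of the steel ball in the port, 30 mm in diameter. It rides on a cam which the handwheel turns, and rises and sinks by nearly 14 mm once in each full turn of the wheel, smoothly (as a sine), always below the port's mouth. It is hidden by the cover at first and then stands at least 9 mm below its highest place.
- wheel_center (a point): Centre of the handwheel's upper face, on its upright axis, in the gearbox's frame at x 0, y -125, z 107 mm. The wheel is a dark steel disc 110 mm in diameter, 12 mm thick, its rim's top 36 mm above the deck.
- crank_pin (a point): Top centre of the handwheel's black crank pin, a sleeve free to spin, 14 mm in diameter, standing 28 mm above the rim, 43 mm from the wheel's axis, its top 64 mm above the deck. The wheel turns without end either way and stays where it is left; turning takes about 5 N at the pin. Where the pin stands at the start and at the high spot differs each time, so the nearer way round is unknown.
- oilcan: Aluminium oil can, 40 mm in diameter, 76 mm tall with its spout, loose, standing near the front edge of the deck, either between the port and the handwheel or at the left end, clear of the cover's path. Origin: centre of its underside.
- bar: Flat steel bar, 30 x 45 x 8 mm, lying loose near the front edge of the deck, in the other of the oil can's two places. Origin: centre of its underside.
There are look-alikes about, which are no part of the job. Of the things like the oilcan, leave any that is yellow; of the rest the larger one is meant.

How it is judged:
By the outcome, as a careful person would: the job done as asked, in the order asked, and still so for the second after the job is handed in, with the robot touching nothing.
It also fails if it takes over 72 s, if anything falls off the work surface, if the arm or the gripper's body presses on something with over 40 N, if the wrist force passes 120 N, or if a joint passes its speed limit or range.

## Robot

A 6-joint arm with a two-finger parallel gripper is mounted at the origin on the work surface. World frame = base frame: x ahead of the robot, y to its left, z up, the work surface at z = 0. Lengths are in m, angles in rad, forces in N, time in s.
With the tool pointing down it reaches from about 0.3 to 0.85 m from the base axis. Payload 5.4 kg.
Tool frame: the origin (TCP) lies midway between the tips of the shut fingers; the grasp point (between the pads) lies 19 mm behind it (arm.grip_depth is the z of the grasp point in the tool frame, in m); z points along the fingers, y is the line along which they close (so a half turn about z gives the same grasp; the last joint's range is limited). The gripper opens to 85 mm and grips with 20 to 120 N. Pads are 22 mm wide; open, the fingers measure 114 mm over their backs; the gripper's body (76 mm by 85 mm) begins 54 mm behind the grasp point. The pads swing forward as they close: fully open they stand 13 mm farther back than shut.
Start: joints at [-1.499, 0.158, 1.597, -0, 1.386, -0.21], TCP at [0.16, -0.552, 0.231] pointing down, gripper open.
Joint ranges: [-2.91, 2.91], [-0.94, 2.29], [0.18, 2.7], [-1.29, 4.43], [0.17, 2.64], [-3, 3]. Speed limits (rad/s): [2.57, 2.57, 3.14, 3.14, 3.14, 3.14].

## Interface

Orientations are given as a unit quaternion [w, x, y, z].
In Python, from station import arm gives the robot as it stands.
- The arm moves only by the shell command python3 -m creep 'ROWS'. ROWS is JSON, a list of rows, each an object with "delta_pos": the shift along the tool's x, y, z in mm, a list of three; "rotation": the turn, a rotation vector about the tool's x, y, z in degrees, a list of three; "grip": the finger opening in mm, from 0 to 85.4. A call has 1 to 20 rows; each row shifts and turns the commanded pose from where the row before left it, along the tool's axes as they then stand; what a row does not reach is not made up. A row lasts 1/8 s, in which the tool goes at most 62.5 mm and 10.7 degrees, less where a joint would pass 70% of its speed; a pose out of reach is approached as far as the arm can. A call with a gripper value outside its range is refused whole. The fingers move at their own pace and stop on an object; the grip force is fixed at half the most. Time passes only in rows, so rows that do not move let the fingers close. It gives the time, the measured TCP pose, the force, the opening and the grip force at its end, in the units of the state.
- arm.read_state(): the state, without advancing time (a new reading comes with each control period).
- arm.read_camera(name): name is "scene" or "top" or "wrist"; returns a dict with "color" (420x560x3 uint8, red, green, blue), "fx", "fy", "cx", "cy" (pixels), "dist" ([k1, k2, p1, p2, k3] as OpenCV has them; the pictures are not rectified), "rvec" (rotation vector, rad) and "tvec" (3), from world to camera coordinates, as OpenCV has them. Camera axes: x right, y down, z forward; pixel columns grow to the right and rows downward; lengths in m; the calibration is good to about 2 mm. A picture is of the moment at which its call begins. There is no depth.
- arm.hand_in(): hands the job in; it is judged then, once.
Trained networks look in a picture, given as the dict that the camera call returned (one of the last four; its "shot" number tells which), for a name from the list of things; names that differ only in an ending like _2 or _b are one class to them, and where a whole thing is asked for, a point or a joint stands for the part that bears it (a point fixed in the world has none). Each returns a list of dicts, best first, with "confidence" (0 to 1); they miss things now and then, are a little off and sometimes report something else, mostly with a low value. They report only what shows in the picture. A call takes as long as a camera call. They do not tell look-alikes from the thing itself.
- arm.find_in(picture, label): "bbox" ([left, top, width, height] in pixels, round what is visible of it).
- arm.regions_of(picture, label): "mask" (420x560 bool, what is visible of it) and "bbox" ([left, top, width, height] in pixels, round what is visible of it).
- arm.tip_of(picture, label): "pixel" ([column, row] in pixels: a listed point, or the origin of a listed thing).
The state is a dict: "t": time; "joint_pos": joint angles; "qd": joint speeds; "joint_efforts": joint torques, N m; "ee_pos": TCP position; "ee_rot": TCP orientation; "ft_force": force on the tool from outside, world axes, zero at the start; "ft_torque": the same for the moment, N m; "grip_width": finger opening in m; "grasp_force": force on a finger pad.
Only numpy, scipy, OpenCV 4.12 (cv2) and the standard library are available. Lean on these libraries where they do the work, as an engineer would, in place of code of your own. Each camera call takes 0.05 s, during which the arm holds its last target. There are 200 camera calls.

## Working session

There is one attempt and no reset: what is moved stays moved. The work goes in short steps, Python scripts to look and compute and a shell command to move; the robot and the scene stay as the last step left them, time stands still between calls to the robot, and variables do not carry over. Pictures are saved under pics/ and viewed, at most 10 in all, crops included, and the job is handed in when it is done.

```bash
ls; mkdir -p pics
cat > h.py <<'E'
import numpy as np, cv2
from station import arm
def cam(n,f=None):
    p=arm.read_camera(n)
    if f: cv2.imwrite('pics/'+f,cv2.cvtColor(p['color'],cv2.COLOR_RGB2BGR))
    return p
def KD(p): return np.array([[p['fx'],0,p['cx']],[0,p['fy'],p['cy']],[0,0,1.]]),np.array(p['dist'],float)
def proj(p,X):
    K,D=KD(p); return cv2.projectPoints(np.array(X,float).reshape(-1,1,3),np.array(p['rvec'],float),np.array(p['tvec'],float),K,D)[0].reshape(-1,2)
def onz(p,px,z):
    K,D=KD(p); u=cv2.undistortPoints(np.array(px,float).reshape(-1,1,2),K,D).reshape(-1,2)
    R=cv2.Rodrigues(np.array(p['rvec'],float))[0]; t=np.array(p['tvec'],float).ravel()
    c=-R.T@t; d=np.c_[u,np.ones(len(u))]@R
    return c+d*((z-c[2])/d[:,2])[:,None]
E
python3 - <<'E'
from h import *
for n in ('scene','top'):
    p=cam(n,n+'0.png')
    for l,z in (('gearbox',0),('pivot',.0965),('cover_knob',.1205),('crank_pin',.134),('wheel_center',.107),('oilcan',.07),('bar',.07)):
        for d in arm.tip_of(p,l)[:4]:
            print(n,l,round(d['confidence'],2),np.round(d['pixel'],1),np.round(onz(p,d['pixel'],z)[0],4))
s=arm.read_state();print(s['t'],s['ee_pos'],s['ee_rot'])
E
```

```text
pics
scene gearbox 0.61 [225.2 259.8] [ 0.5537 -0.0628  0.    ]
scene pivot 0.6 [270.5 245.5] [0.5857 0.0206 0.0965]
scene cover_knob 0.6 [267.7 213.5] [0.5389 0.0144 0.1205]
scene crank_pin 0.93 [129.8 207.8] [ 0.5453 -0.212   0.134 ]
scene wheel_center 0.91 [150.6 231.2] [ 0.5718 -0.1771  0.107 ]
scene wheel_center 0.4 [226.6 259.8] [ 0.6225 -0.047   0.107 ]
scene oilcan 0.81 [240.6 177.1] [ 0.4163 -0.0413  0.07  ]
scene oilcan 0.77 [212.6 212.9] [ 0.5018 -0.0846  0.07  ]
scene oilcan 0.68 [202.  181.8] [ 0.4301 -0.1118  0.07  ]
scene oilcan 0.63 [270.1 211.4] [0.4951 0.0164 0.07  ]
scene bar 0.77 [309.4 204.2] [0.4765 0.0857 0.07  ]
top gearbox 0.84 [345.4 187.3] [ 0.5587 -0.0604  0.    ]
top pivot 0.57 [300.1 153.8] [0.593  0.0254 0.0965]
top cover_knob 0.82 [304.8 178.7] [0.544  0.0175 0.1205]
top crank_pin 0.98 [448.9 174.3] [ 0.5516 -0.2117  0.134 ]
top crank_pin 0.64 [303.6 184. ] [0.5319 0.0196 0.134 ]
top wheel_center 0.56 [364.6 212.2] [ 0.4928 -0.0809  0.107 ]
top oilcan 0.68 [385.4 292.3] [ 0.3658 -0.1189  0.07  ]
top oilcan 0.61 [341.8 295.1] [ 0.3598 -0.0471  0.07  ]
top oilcan 0.58 [365.1 211.7] [ 0.5005 -0.0868  0.07  ]
top bar 0.97 [258.  226.2] [0.4724 0.0947 0.07  ]
0.8 [ 0.15986592 -0.55230741  0.23130476] [-4.20069581e-06  9.90090362e-01  1.40431743e-01  2.83405795e-08]
```

View pics/scene0.png

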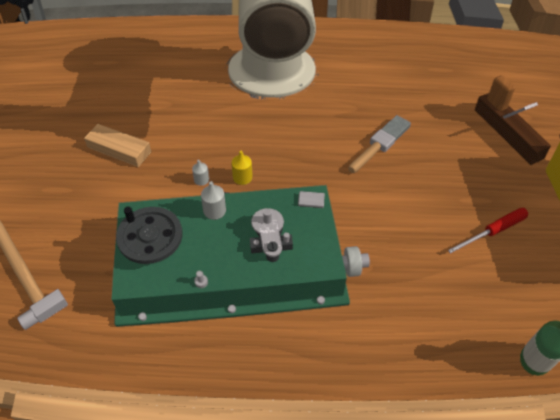

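View pics/top0.png

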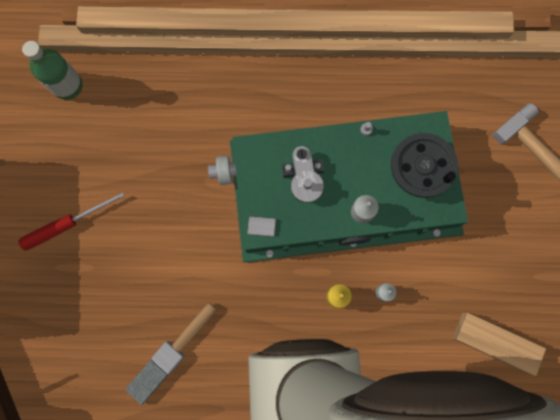

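The scene camera faces the robot. Cover knob is at (267,214), crank pin at (130,208).

Candidates for the oil can:
- The large aluminium can on the deck at scene (213,203) / top (365,208). This is the one meant.
- A small aluminium can on the bench at (200,173).
- A yellow can on the bench at (242,168).

The small post at the back of the deck (scene (201,280)) and the side knob (355,261) are decoys for the knob and crank pin. Next I'll fit the gearbox pose and check it in a close crop.

```bash
cat >> h.py <<'E'
def toW(g,X):
    X=np.array(X,float).reshape(-1,3);c,s=np.cos(g[2]),np.sin(g[2])
    return np.c_[g[0]+c*X[:,0]-s*X[:,1],g[1]+s*X[:,0]+c*X[:,1],X[:,2]]
E
python3 - <<'E'
from h import *
from scipy.optimize import least_squares
S=cam('scene');T=cam('top')
# front-right, front-left, back-left, back-right deck corners
C=[[-.1,-.19,.07],[-.1,.19,.07],[.1,.19,.07],[.1,-.19,.07]]
P=C+[[.045,.075,.1025],[0,-.125,.107]]
so=np.array([[119,203],[328,188],[343,277],[114,292],[270.5,245.5],[150.6,232]])
to=np.array([[466,222],[245,250],[231,137],[447,113],[301,153],[427,164]])
f=lambda g:np.r_[(proj(S,toW(g,P))-so).ravel(),(proj(T,toW(g,P))-to).ravel()]
r=least_squares(f,[.556,-.06,0.1],loss='soft_l1');g=r.x
print(g,np.degrees(g[2]));print(np.round(f(g).reshape(-1,2),1))
for n,X in dict(port=[-.01,.075,.091],pivot=[.045,.075,.0965],knob=[-.01,.075,.1205],wheel=[0,-.125,.107]).items(): print(n,toW(g,X).round(4))
np.save('g.npy',g)
out=[]
for p,(a,b,c,d) in ((S,(100,170,360,300)),(T,(225,100,480,260))):
    im=cv2.cvtColor(p['color'],cv2.COLOR_RGB2BGR)
    im=cv2.resize(im[b:d,a:c],(780,290),interpolation=cv2.INTER_CUBIC);sc=np.array([780/(c-a),290/(d-b)])
    for X in C+[[.045,.075,.1025],[-.01,.075,.1205],[0,-.125,.107]]:
        cv2.circle(im,tuple(((proj(p,toW(g,X))[0]-[a,b])*sc).astype(int)),3,(0,0,255),1)
    out.append(im)
cv2.imwrite('pics/crop1.png',np.vstack(out))
E
```

```text
[ 0.55650911 -0.05650812  0.13716529] 7.858992102074653
[[-0.1 -0.7]
 [-1.2 -2.5]
 [ 3.8  2. ]
 [-2.9  7.3]
 [ 2.   0.6]
 [-2.1  0. ]
 [ 1.4  1.4]
 [-1.6  0. ]
 [ 0.6 -0.1]
 [-0.2 -1.4]
 [ 0.   1.1]
 [-2.5  1.2]]
port [[0.5363 0.0164 0.091 ]]
pivot [[0.5908 0.0239 0.0965]]
knob [[0.5363 0.0164 0.1205]]
wheel [[ 0.5736 -0.1803  0.107 ]]
```

View pics/crop1.png

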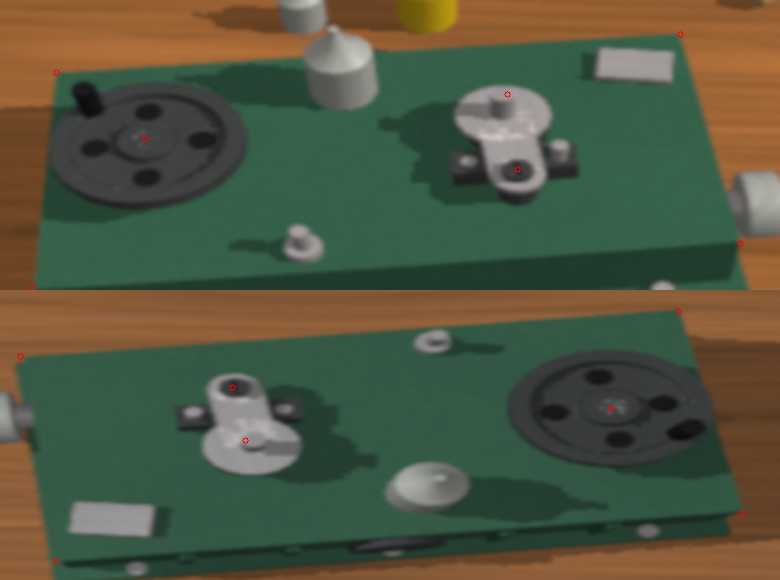

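The red model points sit on the deck corners (crop 56,72 and 680,34 in the scene half), the wheel hub and the pivot, so the pose holds. The knob is at crop (501,97), turned slightly positive. The stop pin on the gearbox's left (crop 560,150) looks taller, so +y is probably blocked and -y free. I'll go above the knob with the tool aligned to the gearbox.

```bash
python3 -m creep '[{"delta_pos":[0,0,0],"rotation":[0,0,8.2],"grip":40},{"delta_pos":[30,-34,0],"rotation":[0,0,0],"grip":40},{"delta_pos":[30,-34,0],"rotation":[0,0,0],"grip":40},{"delta_pos":[30,-34,0],"rotation":[0,0,0],"grip":40},{"delta_pos":[30,-34,0],"rotation":[0,0,0],"grip":40},{"delta_pos":[30,-34,0],"rotation":[0,0,0],"grip":40},{"delta_pos":[30,-34,0],"rotation":[0,0,0],"grip":40},{"delta_pos":[30,-34,0],"rotation":[0,0,0],"grip":40},{"delta_pos":[30,-34,0],"rotation":[0,0,0],"grip":40},{"delta_pos":[30,-34,0],"rotation":[0,0,0],"grip":40},{"delta_pos":[30,-34,0],"rotation":[0,0,0],"grip":40},{"delta_pos":[30,-34,0],"rotation":[0,0,0],"grip":40},{"delta_pos":[30,-34,0],"rotation":[0,0,0],"grip":40},{"delta_pos":[30,-34,0],"rotation":[0,0,0],"grip":40},{"delta_pos":[30,-34,0],"rotation":[0,0,0],"grip":40},{"delta_pos":[30,-33,0],"rotation":[0,0,0],"grip":40},{"delta_pos":[0,0,0],"rotation":[0,0,0],"grip":40},{"delta_pos":[0,0,0],"rotation":[0,0,0],"grip":40}]'
cat >> h.py <<'E'
def rep(X):
    # tool-frame shift in mm from the TCP to world point X
    s=arm.read_state();w,x,y,z=s['ee_rot'];from scipy.spatial.transform import Rotation as R
    return (R.from_quat([x,y,z,w]).inv().apply(np.array(X)-s['ee_pos'])*1000).round(1)
E
python3 - <<'E'
from h import *
p=cam('wrist','w1.png');g=np.load('g.npy')
for l,z in (('cover_knob',.1205),('pivot',.1025),('oilcan',.07),('crank_pin',.134)):
    for d in arm.tip_of(p,l)[:3]:
        X=onz(p,d['pixel'],z)[0];print(l,round(d['confidence'],2),np.round(d['pixel'],1),X.round(4),rep(X))
print(arm.read_state()['t'],rep(toW(g,[-.01,.075,.1205])[0]))
E
```

```text
t: 3.15
ee_pos: [0.535, 0.0138, 0.2312]
ee_rot: [0.0, 0.998, 0.069, -0.0]
ft_force: [0.2, 0.4, 0.8]
grip_width: 0.0398
grasp_force: 0.0
cover_knob 0.68 [280.  202.9] [0.5368 0.0116 0.1205] [  1.7   1.9 110.8]
pivot 0.81 [277.3 120.3] [0.5913 0.0211 0.1025] [ 57.1  -0.2 128.9]
oilcan 0.79 [383.2 244.7] [ 0.4993 -0.0842  0.07  ] [-48.6  91.6 161.4]
oilcan 0.6 [309.3 335. ] [ 0.4022 -0.0356  0.07  ] [-138.2   30.1  161.4]
3.4 [  1.8  -3.  110.9]
```

View pics/w1.png

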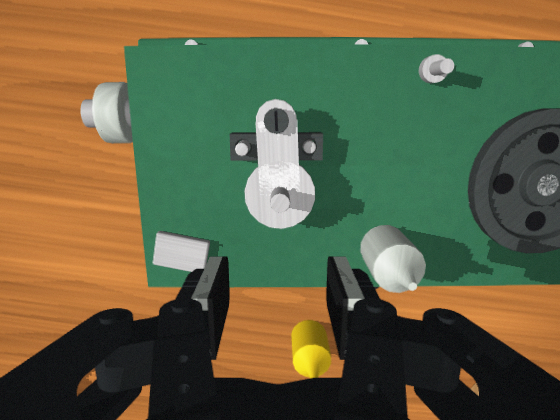

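The wrist view shows the knob at (280,203) and the pivot at (277,120). The can at (385,255) is clear of the fingers' way down. Both fingers straddle the knob, so I'll lower and close.

```bash
python3 -m creep '[{"delta_pos":[2,2,40],"rotation":[0,0,0],"grip":40},{"delta_pos":[0,0,40],"rotation":[0,0,0],"grip":40},{"delta_pos":[0,0,30],"rotation":[0,0,0],"grip":40},{"delta_pos":[0,0,19],"rotation":[0,0,0],"grip":40},{"delta_pos":[0,0,0],"rotation":[0,0,0],"grip":40},{"delta_pos":[0,0,0],"rotation":[0,0,0],"grip":5},{"delta_pos":[0,0,0],"rotation":[0,0,0],"grip":5},{"delta_pos":[0,0,0],"rotation":[0,0,0],"grip":5},{"delta_pos":[0,0,0],"rotation":[0,0,0],"grip":5}]'
```

```text
t: 4.53
ee_pos: [0.5384, 0.0121, 0.1039]
ee_rot: [0.0, 0.998, 0.069, 0.001]
ft_force: [-1.9, -0.1, 6.5]
grip_width: 0.0115
grasp_force: 58.7
```

```bash
python3 -m creep '[{"delta_pos":[0,3,-1],"rotation":[0,0,0],"grip":5},{"delta_pos":[0.5,3,0],"rotation":[0,0,0],"grip":5},{"delta_pos":[0.5,3,0],"rotation":[0,0,0],"grip":5},{"delta_pos":[0,0,0],"rotation":[0,0,0],"grip":5}]'
```

```text
t: 5.03
ee_pos: [0.5406, 0.004, 0.1039]
ee_rot: [-0.0, 0.998, 0.069, 0.001]
ft_force: [3.0, 3.7, 3.1]
grip_width: 0.0113
grasp_force: 58.7
```

```bash
python3 -m creep '[{"delta_pos":[0.7,3,0],"rotation":[0,0,0],"grip":5},{"delta_pos":[1,3,0],"rotation":[0,0,0],"grip":5},{"delta_pos":[1.5,4,0],"rotation":[0,0,0],"grip":5},{"delta_pos":[0,0,0],"rotation":[0,0,0],"grip":5}]'
```

```text
t: 5.52
ee_pos: [0.5451, -0.0055, 0.1039]
ee_rot: [-0.0, 0.998, 0.069, 0.001]
ft_force: [2.4, 4.7, 2.3]
grip_width: 0.011
grasp_force: 58.7
```

```bash
python3 -m creep '[{"delta_pos":[2.4,5,0],"rotation":[0,0,0],"grip":5},{"delta_pos":[2.9,4.7,0],"rotation":[0,0,0],"grip":5},{"delta_pos":[3.3,4.4,0],"rotation":[0,0,0],"grip":5},{"delta_pos":[3.7,4,0],"rotation":[0,0,0],"grip":5},{"delta_pos":[0,0,0],"rotation":[0,0,0],"grip":5}]'
```

```text
t: 6.15
ee_pos: [0.5596, -0.0215, 0.1039]
ee_rot: [-0.001, 0.998, 0.069, 0.001]
ft_force: [1.6, 5.0, 3.2]
grip_width: 0.0114
grasp_force: 58.9
```

```bash
python3 -m creep '[{"delta_pos":[4.1,3.6,0],"rotation":[0,0,0],"grip":5},{"delta_pos":[4.5,3.2,0],"rotation":[0,0,0],"grip":5},{"delta_pos":[4.8,2.7,0],"rotation":[0,0,0],"grip":5},{"delta_pos":[5,2.2,0],"rotation":[0,0,0],"grip":5},{"delta_pos":[5.2,1.7,0],"rotation":[0,0,0],"grip":5},{"delta_pos":[0,0,0],"rotation":[0,0,0],"grip":5}]'
python3 - <<'E'
from h import *
g=np.load('g.npy');s=arm.read_state()
d=s['ee_pos'][:2]-toW(g,[.045,.075,.1])[0,:2];c,n=np.cos(g[2]),np.sin(g[2])
l=np.array([c*d[0]+n*d[1],-n*d[0]+c*d[1]])*1000;print(l,np.arctan2(-l[1],-l[0]))
E
```

```text
t: 6.9
ee_pos: [0.5841, -0.0316, 0.1038]
ee_rot: [-0.0, 0.998, 0.069, -0.0]
ft_force: [-1.1, 3.9, 5.0]
grip_width: 0.0114
grasp_force: 59.0
[-14.21023991 -54.07547004] 1.3138210843634406
```

The cover swung freely to about 1.31 rad, so the free side is positive. I'll release, lift and move above the crank pin.

```bash
python3 -m creep '[{"delta_pos":[0,0,0],"rotation":[0,0,0],"grip":40},{"delta_pos":[0,0,0],"rotation":[0,0,0],"grip":40},{"delta_pos":[0,0,0],"rotation":[0,0,0],"grip":40},{"delta_pos":[0,0,-30],"rotation":[0,0,0],"grip":40},{"delta_pos":[0,0,-40],"rotation":[0,0,0],"grip":40},{"delta_pos":[0,0,-40],"rotation":[0,0,0],"grip":40},{"delta_pos":[-15,43,-17],"rotation":[0,0,0],"grip":40},{"delta_pos":[-15,43,0],"rotation":[0,0,0],"grip":40},{"delta_pos":[-15,44,0],"rotation":[0,0,0],"grip":40},{"delta_pos":[-15,44,0],"rotation":[0,0,0],"grip":40},{"delta_pos":[0,0,0],"rotation":[0,0,0],"grip":40},{"delta_pos":[0,0,0],"rotation":[0,0,0],"grip":40}]'
python3 - <<'E'
from h import *
p=cam('wrist','w2.png');g=np.load('g.npy')
def show(p,n,L):
  for l,z in L:
    for d in arm.tip_of(p,l)[:3]:
        X=onz(p,d['pixel'],z)[0];print(n,l,round(d['confidence'],2),np.round(d['pixel'],1),X.round(4),rep(X))
show(p,'w',(('crank_pin',.134),('wheel_center',.107),('cover_knob',.1205),('ball_center',.07),('pivot',.1025)))
print(arm.read_state()['t'],rep(toW(g,[0,-.125,.107])[0]))
ims=[]
for n,(x,y) in (('scene',(268,230)),('top',(303,172))):
    p=cam(n);show(p,n,(('ball_center',.07),('crank_pin',.134),('wheel_center',.107)))
    ims.append(cv2.resize(p['color'][y-35:y+35,x-45:x+45,::-1],(396,308),interpolation=cv2.INTER_CUBIC))
q=cv2.resize(cv2.imread('pics/w2.png'),(380,285)); 
cv2.imwrite('pics/c2.png',np.vstack([np.hstack(ims),np.hstack([q,np.zeros((285,412,3),np.uint8)])]))
E
```

```text
t: 8.4
ee_pos: [0.5487, -0.2124, 0.2301]
ee_rot: [-0.0, 0.998, 0.069, -0.0]
ft_force: [0.9, 0.2, -0.3]
grip_width: 0.0404
grasp_force: 0.0
w crank_pin 0.69 [281.3 212.2] [ 0.5481 -0.2156  0.134 ] [-1.4  3.9 96.2]
w wheel_center 0.92 [238.1 160.1] [ 0.5742 -0.1813  0.107 ] [ 29.2 -26.5 123.3]
w ball_center 0.44 [ 11.6 167.6] [0.537  0.0076 0.07  ] [  18.7 -218.9  160.3]
8.7 [ 28.8 -27.8 123.3]
scene ball_center 0.54 [269.5 229.9] [0.5353 0.0169 0.07  ] [  18.4 -228.8  160.3]
scene ball_center 0.52 [149.6 231.7] [ 0.5465 -0.19    0.07  ] [  0.7 -22.4 160.3]
scene crank_pin 0.79 [125.7 211. ] [ 0.5521 -0.2176  0.134 ] [ 2.5  5.6 96.3]
scene wheel_center 0.91 [149.4 229.6] [ 0.5686 -0.1797  0.107 ] [ 24.1 -29.8 123.3]
scene wheel_center 0.32 [238.5 234.9] [ 0.5739 -0.0317  0.107 ] [  49.9 -175.6  123.3]
top ball_center 0.48 [305.2 188.7] [0.5389 0.0155 0.07  ] [  21.7 -227.3  160.3]
top wheel_center 0.85 [426.4 160.5] [ 0.5816 -0.1836  0.107 ] [ 36.5 -24.3 123.3]
```

View pics/c2.png

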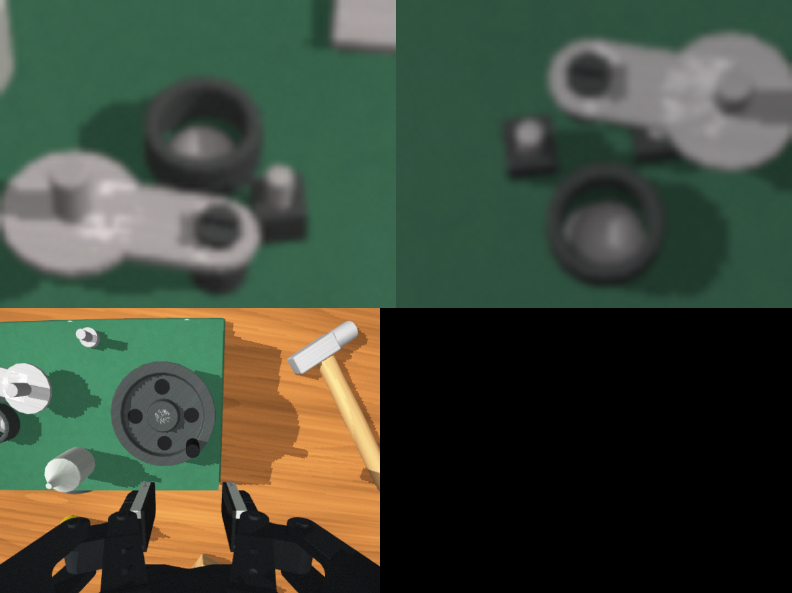

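The scene crop shows the port open with the ball as a light blob at crop (203,142), and the top crop shows it at (605,232). The cover is well clear. The wrist view shows the crank pin at (281,212), between the fingers. Lowering and gripping the pin.

```bash
python3 -m creep '[{"delta_pos":[-1,3.5,40],"rotation":[0,0,0],"grip":40},{"delta_pos":[0,0,40],"rotation":[0,0,0],"grip":40},{"delta_pos":[0,0,25],"rotation":[0,0,0],"grip":40},{"delta_pos":[0,0,12],"rotation":[0,0,0],"grip":40},{"delta_pos":[0,0,0],"rotation":[0,0,0],"grip":40},{"delta_pos":[0,0,0],"rotation":[0,0,0],"grip":5},{"delta_pos":[0,0,0],"rotation":[0,0,0],"grip":5},{"delta_pos":[0,0,0],"rotation":[0,0,0],"grip":5},{"delta_pos":[0,0,0],"rotation":[0,0,0],"grip":5}]'
cat > meas.py <<'E'
from h import *
import json,os
g=np.load('g.npy');s=arm.read_state()
d=(s['ee_pos']-toW(g,[0,-.125,.1])[0])[:2]*1000;c,n=np.cos(g[2]),np.sin(g[2])
t=np.array([c*d[0]+n*d[1],n*d[0]-c*d[1]]);ph=np.degrees(np.arctan2(t[1],t[0]))
row=[ph]
for name in ('scene','top'):
    p=cam(name);np.save(f'pics/{name}_{int(s["t"]*100)}.npy',p['color'])
    a=np.linspace(0,2*np.pi,60,endpoint=False)
    m=np.zeros(p['color'].shape[:2],np.uint8)
    poly=proj(p,toW(g,np.c_[-.01+.0165*np.cos(a),.075+.0165*np.sin(a),np.full(60,.091)]))
    cv2.fillPoly(m,[np.round(poly).astype(int)],1)
    v=p['color'].astype(float).mean(2)*m; w=np.clip(v-75,0,None)*m
    yy,xx=np.mgrid[:v.shape[0],:v.shape[1]]
    row+=[v[m>0].mean(),(w*xx).sum()/w.sum()-poly[:,0].mean(),(w*yy).sum()/w.sum()-poly[:,1].mean()]
    b=[d['pixel'] for d in arm.tip_of(p,'ball_center') if np.hypot(*(d['pixel']-poly.mean(0)))<15][:1]
    row+=list(b[0]-poly.mean(0)) if b else [np.nan]*2
print('t',s['t'],'tool-frame offset from wheel',t.round(1),'phi',ph.round(1),'F',np.round(s['ft_force'],1))
print(np.round(row[1:6],2),np.round(row[6:],2))
D=json.load(open('d.json')) if os.path.exists('d.json') else []
D.append(row);json.dump(D,open('d.json','w'))
E
python3 meas.py
```

```text
t: 10.22
ee_pos: [0.5491, -0.2167, 0.1148]
ee_rot: [0.001, 0.998, 0.069, 0.001]
ft_force: [-0.9, 1.0, 6.2]
grip_width: 0.0115
grasp_force: 58.7
t 10.225 tool-frame offset from wheel [-29.3  32.7] phi 131.9 F [-0.9  1.   6.2]
[65.93 -1.76  4.33 -0.13  9.9 ] [67.81  1.85  2.86  0.86  1.  ]
```

```bash
python3 -m creep '[{"delta_pos":[-5.1,-5.5,0],"rotation":[0,0,0],"grip":5},{"delta_pos":[-4.1,-6.3,0],"rotation":[0,0,0],"grip":5},{"delta_pos":[-2.9,-6.9,0],"rotation":[0,0,0],"grip":5},{"delta_pos":[0,0,0],"rotation":[0,0,0],"grip":5}]'; python3 meas.py
```

```text
t: 10.92
ee_pos: [0.5354, -0.2005, 0.1149]
ee_rot: [0.002, 0.998, 0.069, 0.002]
ft_force: [5.9, -1.9, 2.0]
grip_width: 0.0113
grasp_force: 58.8
t 10.925 tool-frame offset from wheel [-40.6  14.7] phi 160.0 F [ 5.9 -1.9  2. ]
[63.1  -1.37  4.6  -0.83  8.3 ] [64.03  1.48  3.32 -0.94  1.1 ]
```

```bash
python3 -m creep '[{"delta_pos":[-1.7,-7.3,0],"rotation":[0,0,0],"grip":5},{"delta_pos":[-0.4,-7.5,0],"rotation":[0,0,0],"grip":5},{"delta_pos":[0.9,-7.4,0],"rotation":[0,0,0],"grip":5},{"delta_pos":[0,0,0],"rotation":[0,0,0],"grip":5}]'; python3 meas.py
```

```text
t: 11.62
ee_pos: [0.5311, -0.179, 0.1148]
ee_rot: [0.002, 0.998, 0.069, 0.002]
ft_force: [4.4, -2.9, 4.6]
grip_width: 0.0118
grasp_force: 59.0
t 11.625 tool-frame offset from wheel [-41.9  -7.1] phi -170.3 F [ 4.4 -2.9  4.6]
[63.93 -1.07  4.45  2.77 10.1 ] [62.36  1.26  3.38  3.36  2.5 ]
```

```bash
python3 -m creep '[{"delta_pos":[2.2,-7.2,0],"rotation":[0,0,0],"grip":5},{"delta_pos":[3.4,-6.7,0],"rotation":[0,0,0],"grip":5},{"delta_pos":[4.5,-6,0],"rotation":[0,0,0],"grip":5},{"delta_pos":[5.5,-5.1,0],"rotation":[0,0,0],"grip":5},{"delta_pos":[0,0,0],"rotation":[0,0,0],"grip":5}]'; python3 meas.py
```

```text
t: 12.45
ee_pos: [0.5422, -0.1527, 0.1148]
ee_rot: [0.002, 0.998, 0.07, 0.001]
ft_force: [1.6, -4.8, 6.8]
grip_width: 0.0119
grasp_force: 59.3
t 12.45 tool-frame offset from wheel [-27.3 -31.7] phi -130.8 F [ 1.6 -4.8  6.8]
[67.49 -0.76  4.1   1.37  7.2 ] [63.06  0.93  2.81 -3.34  0.8 ]
```

```bash
python3 -m creep '[{"delta_pos":[6.3,-4.1,0],"rotation":[0,0,0],"grip":5},{"delta_pos":[6.9,-2.9,0],"rotation":[0,0,0],"grip":5},{"delta_pos":[7.3,-1.7,0],"rotation":[0,0,0],"grip":5},{"delta_pos":[7.5,-0.4,0],"rotation":[0,0,0],"grip":5},{"delta_pos":[0,0,0],"rotation":[0,0,0],"grip":5}]'; python3 meas.py
```

```text
t: 13.28
ee_pos: [0.5677, -0.1389, 0.1147]
ee_rot: [0.001, 0.998, 0.07, -0.001]
ft_force: [-4.3, -2.6, 10.7]
grip_width: 0.0119
grasp_force: 59.8
t 13.275 tool-frame offset from wheel [ -0.2 -41.8] phi -90.3 F [-4.3 -2.6 10.7]
[76.27 -0.24  3.26  3.87  7.1 ] [ 6.805e+01 -2.000e-02  1.620e+00 -1.540e+00  6.000e-01]
```

```bash
python3 -m creep '[{"delta_pos":[7.4,0.9,0],"rotation":[0,0,0],"grip":5},{"delta_pos":[7.2,2.2,0],"rotation":[0,0,0],"grip":5},{"delta_pos":[6.7,3.4,0],"rotation":[0,0,0],"grip":5},{"delta_pos":[0,0,0],"rotation":[0,0,0],"grip":5}]'; python3 meas.py
```

```text
t: 13.98
ee_pos: [0.5896, -0.1412, 0.1146]
ee_rot: [-0.0, 0.998, 0.069, -0.001]
ft_force: [-2.9, 3.4, 11.2]
grip_width: 0.0117
grasp_force: 59.8
t 13.975 tool-frame offset from wheel [ 21.3 -36.6] phi -59.9 F [-2.9  3.4 11.2]
[82.94  0.26  2.84  2.87  5.7 ] [73.22 -0.96  0.63 -1.04  2.9 ]
```

```bash
python3 -m creep '[{"delta_pos":[6,4.5,-0.5],"rotation":[0,0,0],"grip":5},{"delta_pos":[5.1,5.5,-0.5],"rotation":[0,0,0],"grip":5},{"delta_pos":[4.1,6.3,0],"rotation":[0,0,0],"grip":5},{"delta_pos":[0,0,0],"rotation":[0,0,0],"grip":5}]'; python3 meas.py
```

```text
t: 14.68
ee_pos: [0.6074, -0.1541, 0.1149]
ee_rot: [-0.001, 0.998, 0.069, -0.0]
ft_force: [0.5, 4.2, 7.1]
grip_width: 0.0118
grasp_force: 59.4
t 14.675 tool-frame offset from wheel [ 37.1 -21.4] phi -30.0 F [0.5 4.2 7.1]
[88.29  0.69  2.66  2.37  7.5 ] [77.72 -1.5  -0.08 -0.54 -0.8 ]
```

```bash
python3 -m creep '[{"delta_pos":[2.9,6.9,0],"rotation":[0,0,0],"grip":5},{"delta_pos":[1.7,7.3,0],"rotation":[0,0,0],"grip":5},{"delta_pos":[0.4,7.5,0],"rotation":[0,0,0],"grip":5},{"delta_pos":[0,0,0],"rotation":[0,0,0],"grip":5}]'; python3 meas.py
```

```text
t: 15.38
ee_pos: [0.6168, -0.1751, 0.1152]
ee_rot: [-0.001, 0.998, 0.069, 0.002]
ft_force: [5.9, 4.6, 4.5]
grip_width: 0.0113
grasp_force: 59.1
t 15.375 tool-frame offset from wheel [43.5  0.7] phi 0.9 F [5.9 4.6 4.5]
[88.9   0.4   2.73   nan   nan] [80.51 -1.22 -0.59  3.66 -1.8 ]
```

```bash
python3 -m creep '[{"delta_pos":[-0.9,7.4,0],"rotation":[0,0,0],"grip":5},{"delta_pos":[-2.2,7.2,0],"rotation":[0,0,0],"grip":5},{"delta_pos":[-3.4,6.7,0],"rotation":[0,0,0],"grip":5},{"delta_pos":[0,0,0],"rotation":[0,0,0],"grip":5}]'; python3 meas.py
```

```text
t: 16.08
ee_pos: [0.6138, -0.1985, 0.1154]
ee_rot: [0.0, 0.998, 0.069, 0.003]
ft_force: [7.9, 0.3, 2.0]
grip_width: 0.0114
grasp_force: 59.0
t 16.075 tool-frame offset from wheel [37.3 23.4] phi 32.2 F [7.9 0.3 2. ]
[86.9  -0.15  2.98  3.77  9.5 ] [80.97 -0.51 -0.31  1.96 -1.4 ]
```

```bash
python3 -m creep '[{"delta_pos":[-4.5,6,0],"rotation":[0,0,0],"grip":5},{"delta_pos":[-5.5,5.1,0],"rotation":[0,0,0],"grip":5},{"delta_pos":[-6.3,4.1,0],"rotation":[0,0,0],"grip":5},{"delta_pos":[0,0,0],"rotation":[0,0,0],"grip":5}]'; python3 meas.py
```

```text
t: 16.77
ee_pos: [0.599, -0.2168, 0.1153]
ee_rot: [0.001, 0.998, 0.069, 0.002]
ft_force: [5.8, -2.4, 2.4]
grip_width: 0.0113
grasp_force: 58.9
t 16.775 tool-frame offset from wheel [20.2 39.6] phi 63.0 F [ 5.8 -2.4  2.4]
[79.99 -0.94  3.26 -1.63  7.1 ] [78.68  0.43  0.49  1.96  2.8 ]
```

```bash
python3 -m creep '[{"delta_pos":[-6.9,2.9,0],"rotation":[0,0,0],"grip":5},{"delta_pos":[-7.3,1.7,0],"rotation":[0,0,0],"grip":5},{"delta_pos":[-7.5,0.4,0],"rotation":[0,0,0],"grip":5},{"delta_pos":[0,0,0],"rotation":[0,0,0],"grip":5}]'; python3 meas.py
python3 - <<'E'
from h import *
import glob,json
D=json.load(open('d.json'));rows=[]
for n,(x,y) in (('scene',(270,230)),('top',(303,188))):
    fs=sorted(glob.glob(f'pics/{n}_*.npy'),key=lambda f:int(f.split('_')[-1][:-4]))
    t=[]
    for f,d in zip(fs,D):
        im=np.load(f)[y-16:y+16,x-16:x+16,::-1];im=cv2.resize(im,(130,130),interpolation=cv2.INTER_CUBIC)
        im=np.clip(im*1.6,0,255).astype(np.uint8)
        cv2.putText(im,str(round(d[0])),(2,12),0,.4,(0,255,255),1);t.append(im)
    while len(t)<12:t.append(t[0]*0)
    rows+=[np.hstack(t[:6]),np.hstack(t[6:12])]
cv2.imwrite('pics/mont.png',np.vstack(rows))
E
```

```text
t: 17.48
ee_pos: [0.5774, -0.2246, 0.1151]
ee_rot: [0.001, 0.998, 0.069, 0.001]
ft_force: [3.8, -4.0, 3.4]
grip_width: 0.0118
grasp_force: 59.1
t 17.475 tool-frame offset from wheel [-2.3 44.4] phi 93.0 F [ 3.8 -4.   3.4]
[72.7  -1.57  3.73 -2.03  9.1 ] [74.4   1.49  1.39  2.66  0.7 ]
```

View pics/mont.png

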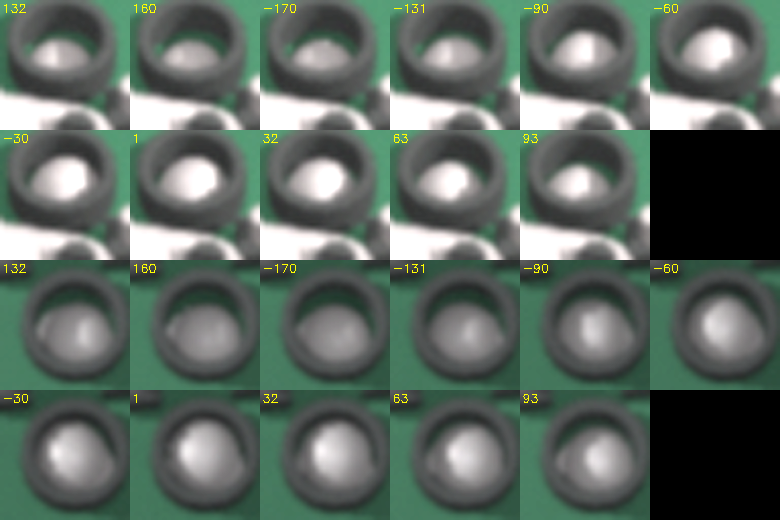

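The montage shows the ball low at φ≈160 to -170 and high near 0 to 30 in both views. The lit patch also shifts sideways, so brightness alone is biased, and I'll fit the ball's outline in 3D instead.

```bash
cat > fit.py <<'E'
from h import *
import glob,json
from scipy.optimize import minimize
from scipy.ndimage import map_coordinates
g=np.load('g.npy');D=json.load(open('d.json'));cams={n:cam(n) for n in('scene','top')}
C=toW(g,[-.01,.075,.091])[0];a=np.linspace(0,2*np.pi,120,endpoint=False)
def circ(p,c,r):  # circle of radius r facing the camera / silhouette of a sphere
    R=cv2.Rodrigues(np.array(p['rvec'],float))[0];return proj(p,c+r*(np.cos(a)[:,None]*R[0]+np.sin(a)[:,None]*R[1]))
def ring(p,c,r,z=0): return proj(p,c+np.c_[r*np.cos(a),r*np.sin(a),0*a+z])
def load(n): return [np.load(f).astype(float) for f in sorted(glob.glob(f'pics/{n}_*.npy'),key=lambda f:int(f.split('_')[-1][:-4]))]
def sm(im,q): return map_coordinates(im,[q[:,1],q[:,0]],order=1)
U={}
phi=np.radians([d[0] for d in D])
for n,p in cams.items():
    F=load(n);mean=np.mean(F,0);sat=mean[...,1]-mean[...,0]
    # tube's outer mouth edge: green outside, grey inside
    off=max(((i*.25,j*.25) for i in range(-16,17) for j in range(-16,17)),key=lambda o:(sm(sat,ring(p,C,.0245)+o)-sm(sat,ring(p,C,.0215)+o)).clip(-20,20).mean())
    inner=ring(p,C,.0165)+off
    poly=inner.astype(np.float32).reshape(-1,1,2);out=[]
    for im in F:
        L=np.log(im[...,0]+5)
        def cost(w):
            c=C+[w[0],w[1],w[2]]
            q0,q1,q=circ(p,c,.0137)+off,circ(p,c,.0163)+off,circ(p,c,.015)+off
            ins=np.array([cv2.pointPolygonTest(poly,tuple(map(float,k)),True) for k in q1])>0.3
            return -(sm(L,q0)-sm(L,q1))[ins].mean() if ins.sum()>15 else 9
        best=min(((cost((x,y,z)),x,y,z) for z in np.arange(-.034,-.012,.001) for x in (0,) for y in (-.002,-.001,0,.001,.002)))
        r=minimize(lambda v:cost((0,v[0],v[1])),best[2:3]+best[3:],method='Nelder-Mead',options=dict(initial_simplex=[[best[2],best[3]],[best[2]+.001,best[3]],[best[2],best[3]+.001]]))
        out.append([*(r.x*1000),-r.fun])
    out=np.array(out);U[n]=out
    A=np.c_[np.ones(len(phi)),np.cos(phi),np.sin(phi)]
    print(n,'rim off',off)
    for k,nm in ((0,'y'),(1,'z')):
        c=np.linalg.lstsq(A,out[:,k],rcond=None)[0];print(nm,'mean',c[0].round(1),'amp',np.hypot(*c[1:]).round(2),'peak',np.degrees(np.arctan2(c[2],c[1])).round(1),'res',(out[:,k]-A@c).round(1))
    print(np.c_[np.degrees(phi),out].round(1).tolist())
E
python3 fit.py
```

```text
scene rim off (-0.5, 0.0)
y mean 0.4 amp 1.49 peak -72.9 res [ 0.2  0.3 -0.3 -0.1 -0.  -0.1  0.4  0.  -0.2 -0.1 -0.2]
z mean -20.9 amp 4.89 peak -15.1 res [ 0.2  0.2 -0.  -0.4  0.2  0.1  0.1 -0.1 -0.1  0.1 -0.2]
[[131.9, -0.7, -24.8, 0.6], [160.0, -0.2, -25.6, 0.6], [-170.3, -0.0, -25.4, 0.6], [-130.8, 1.2, -23.5, 0.6], [-90.3, 1.8, -19.5, 0.6], [-59.9, 1.8, -17.3, 0.6], [-30.0, 1.9, -16.0, 0.7], [0.9, 0.9, -16.4, 0.7], [32.2, -0.1, -17.7, 0.7], [63.0, -0.7, -19.8, 0.6], [93.0, -1.2, -22.6, 0.6]]
top rim off (0.25, 0.25)
y mean 0.1 amp 0.2 peak -123.2 res [ 0.3  0.2  0.  -0.5  0.1  0.2  0.1 -0.1 -0.  -0.1 -0.2]
z mean -14.2 amp 10.77 peak 9.9 res [-1.   0.3 -0.1  0.8  0.2 -0.1 -1.5  0.3  1.   0.4 -0.2]
[[131.9, 0.3, -20.9, 0.5], [160.0, 0.4, -23.3, 0.5], [-170.3, 0.3, -25.1, 0.5], [-130.8, -0.2, -21.8, 0.5], [-90.3, 0.4, -15.9, 0.5], [-59.9, 0.4, -10.6, 0.5], [-30.0, 0.2, -7.4, 0.5], [0.9, -0.1, -3.2, 0.6], [32.2, -0.1, -3.3, 0.6], [63.0, -0.2, -7.4, 0.5], [93.0, -0.2, -13.2, 0.5]]
```

Run:
```python
from h import *
g=np.load('g.npy');C=toW(g,[-.01,.075,.075])[0];k=[]
for n in('scene','top'):
    p=cam(n);R=cv2.Rodrigues(np.array(p['rvec'],float))[0];d=C+R.T@np.array(p['tvec'],float).ravel();k.append(-d[2]/d[0]);print(n,(d/np.linalg.norm(d)).round(3),k[-1])
Z=np.array([4.89*np.exp(-1j*np.radians(15.1)),10.77*np.exp(1j*np.radians(9.9))])
z,x=np.linalg.solve(np.c_[[1,1],k],Z)
for v in(z,x):print(abs(v),np.degrees(np.angle(v)))
```

```text
scene [-0.589 -0.028 -0.807] -1.3697399759226192
top [ 0.221 -0.022 -0.975] 4.419089837422995
6.137777506137425 -4.9940532654326635
1.1516252546687205 27.95894927462553
```

```bash
cat > fit2.py <<'E'
from fit import *
P={}
for n,p in cams.items():
    F=load(n);off=np.array({'scene':(-.5,0),'top':(.25,.25)}[n]);P[n]=(p,F,off,(ring(p,C,.0165)+off).astype(np.float32).reshape(-1,1,2))
def cost(w,i):
    t=max(0,np.hypot(w[0],w[1])-2)
    s=t
    for n,(p,F,off,poly) in P.items():
        L=np.log(F[i][...,0]+5);c=C+np.array(w)/1000
        q0,q1=circ(p,c,.0137)+off,circ(p,c,.0163)+off
        ins=np.array([cv2.pointPolygonTest(poly,tuple(map(float,k)),True) for k in q1])>0.3
        s-=(sm(L,q0)-sm(L,q1))[ins].mean() if ins.sum()>12 else -5
    return s
W=[]
for i in range(len(phi)):
    b=min((minimize(cost,[x,y,z],args=(i,),method='Nelder-Mead',options=dict(initial_simplex=np.array([[x,y,z],[x+1,y,z],[x,y+1,z],[x,y,z+2]]),maxiter=120)) for z in(-26,-20,-15) for x,y in((0,0),)),key=lambda r:r.fun)
    W.append(b.x)
W=np.array(W);print('JOINT');print(np.c_[np.degrees(phi),W].round(1))
for k in range(3):
    c=np.linalg.lstsq(A,W[:,k],rcond=None)[0];print('xyz'[k],c[0].round(1),'amp',np.hypot(*c[1:]).round(2),'peak',np.degrees(np.arctan2(c[2],c[1])).round(1),'res',(W[:,k]-A@c).round(1))
E
python3 fit2.py | sed -n '/JOINT/,$p'
```

```text
JOINT
[[ 1.319e+02  7.000e-01 -2.000e-01 -2.390e+01]
 [ 1.600e+02  5.000e-01  3.000e-01 -2.520e+01]
 [-1.703e+02  1.000e-01  1.000e-01 -2.540e+01]
 [-1.308e+02  4.000e-01  6.000e-01 -2.310e+01]
 [-9.030e+01  7.000e-01  1.200e+00 -1.870e+01]
 [-5.990e+01  1.200e+00  1.200e+00 -1.560e+01]
 [-3.000e+01  1.500e+00  9.000e-01 -1.410e+01]
 [ 9.000e-01  2.000e+00  2.000e-01 -1.370e+01]
 [ 3.220e+01  2.000e+00 -1.000e-01 -1.490e+01]
 [ 6.300e+01  2.000e+00 -3.000e-01 -1.700e+01]
 [ 9.300e+01  1.700e+00 -7.000e-01 -2.030e+01]]
x 1.1 amp 0.98 peak 28.2 res [-0.2  0.  -0.1  0.2  0.   0.  -0.1  0.  -0.1  0.1  0.2]
y 0.3 amp 0.81 peak -84.5 res [ 0.2  0.3 -0.3 -0.3  0.1  0.2  0.1 -0.2 -0.1  0.1 -0.2]
z -19.5 amp 6.01 peak -5.7 res [ 0.   0.  -0.1 -0.2  0.2  0.3 -0.1 -0.3 -0.1  0.2  0.1]
```

The joint outline fit gives a clean sine (residuals 0.3 mm or less) peaking at φ≈-6°, and the brightness curves bracket it from -5 to 20°. I'll turn back to φ≈-2°.

```bash
python3 -m creep '[{"delta_pos":[7.5,-0.4,0],"rotation":[0,0,0],"grip":5},{"delta_pos":[7.3,-1.7,0],"rotation":[0,0,0],"grip":5},{"delta_pos":[6.9,-2.9,0],"rotation":[0,0,0],"grip":5},{"delta_pos":[6.3,-4.1,0],"rotation":[0,0,0],"grip":5},{"delta_pos":[5.5,-5.1,0],"rotation":[0,0,0],"grip":5},{"delta_pos":[4.5,-6,0],"rotation":[0,0,0],"grip":5},{"delta_pos":[3.4,-6.7,0],"rotation":[0,0,0],"grip":5},{"delta_pos":[2.2,-7.2,0],"rotation":[0,0,0],"grip":5},{"delta_pos":[0.9,-7.4,0],"rotation":[0,0,0],"grip":5},{"delta_pos":[0,-4,0],"rotation":[0,0,0],"grip":5},{"delta_pos":[0,0,0],"rotation":[0,0,0],"grip":5}]'; python3 meas.py
```

```text
t: 19.35
ee_pos: [0.6163, -0.1729, 0.1153]
ee_rot: [0.001, 0.998, 0.069, 0.002]
ft_force: [7.3, -2.8, 3.8]
grip_width: 0.0114
grasp_force: 59.1
t 19.35 tool-frame offset from wheel [43.3 -1.5] phi -2.0 F [ 7.3 -2.8  3.8]
[91.26 -0.32  2.69  1.67  5.8 ] [81.32 -0.22 -0.48  0.26 -2.4 ]
```

```bash
python3 -m creep '[{"delta_pos":[-0.7,-7.4,0],"rotation":[0,0,0],"grip":5},{"delta_pos":[-2,-7.2,0],"rotation":[0,0,0],"grip":5},{"delta_pos":[-3.2,-6.8,0],"rotation":[0,0,0],"grip":5},{"delta_pos":[0,0,0],"rotation":[0,0,0],"grip":5}]'; python3 meas.py
```

```text
t: 20.05
ee_pos: [0.6059, -0.1522, 0.1149]
ee_rot: [0.001, 0.998, 0.07, -0.0]
ft_force: [1.5, -2.4, 5.8]
grip_width: 0.0117
grasp_force: 59.5
t 20.05 tool-frame offset from wheel [ 35.9 -23.5] phi -33.2 F [ 1.5 -2.4  5.8]
[87.63  0.41  2.85  3.37  6.1 ] [77.52 -0.94 -0.34  1.06 -0.6 ]
```

```bash
python3 -m creep '[{"delta_pos":[-4.3,-6.1,0],"rotation":[0,0,0],"grip":5},{"delta_pos":[-5.3,-5.2,0],"rotation":[0,0,0],"grip":5},{"delta_pos":[-6.2,-4.2,0],"rotation":[0,0,0],"grip":5},{"delta_pos":[0,0,0],"rotation":[0,0,0],"grip":5}]'; python3 meas.py
```

```text
t: 20.75
ee_pos: [0.5878, -0.1404, 0.1148]
ee_rot: [0.002, 0.998, 0.069, -0.0]
ft_force: [0.8, -6.8, 5.0]
grip_width: 0.0116
grasp_force: 59.4
t 20.75 tool-frame offset from wheel [ 19.5 -37.6] phi -62.6 F [ 0.8 -6.8  5. ]
[81.39  0.15  3.07  2.37  8.4 ] [73.32 -0.74  0.25 -1.94  0.8 ]
```

```bash
python3 -m creep '[{"delta_pos":[-6.9,-3.1,0],"rotation":[0,0,0],"grip":5},{"delta_pos":[-7.3,-1.9,0],"rotation":[0,0,0],"grip":5},{"delta_pos":[-7.5,-0.6,0],"rotation":[0,0,0],"grip":5},{"delta_pos":[0,0,0],"rotation":[0,0,0],"grip":5}]'; python3 meas.py; python3 fit2.py | sed -n '/JOINT/,$p'
```

```text
t: 21.45
ee_pos: [0.5665, -0.139, 0.1149]
ee_rot: [0.003, 0.998, 0.069, 0.001]
ft_force: [4.2, -10.8, 2.0]
grip_width: 0.0113
grasp_force: 58.9
t 21.45 tool-frame offset from wheel [ -1.4 -41.9] phi -91.9 F [  4.2 -10.8   2. ]
[74.56 -0.24  3.5   3.17  5.9 ] [6.869e+01 3.000e-02 1.320e+00 6.600e-01 2.000e-01]
JOINT
[[ 1.319e+02  7.000e-01 -2.000e-01 -2.390e+01]
 [ 1.600e+02  5.000e-01  3.000e-01 -2.520e+01]
 [-1.703e+02  1.000e-01  1.000e-01 -2.540e+01]
 [-1.308e+02  4.000e-01  6.000e-01 -2.310e+01]
 [-9.030e+01  7.000e-01  1.200e+00 -1.870e+01]
 [-5.990e+01  1.200e+00  1.200e+00 -1.560e+01]
 [-3.000e+01  1.500e+00  9.000e-01 -1.410e+01]
 [ 9.000e-01  2.000e+00  2.000e-01 -1.370e+01]
 [ 3.220e+01  2.000e+00 -1.000e-01 -1.490e+01]
 [ 6.300e+01  2.000e+00 -3.000e-01 -1.700e+01]
 [ 9.300e+01  1.700e+00 -7.000e-01 -2.030e+01]
 [-2.000e+00  2.000e+00 -4.000e-01 -1.340e+01]
 [-3.320e+01  2.000e+00  4.000e-01 -1.420e+01]
 [-6.260e+01  1.700e+00  1.000e+00 -1.620e+01]
 [-9.190e+01  1.300e+00  1.100e+00 -1.930e+01]]
x 1.2 amp 0.94 peak 18.6 res [-0.1 -0.  -0.2 -0.  -0.2 -0.2 -0.3 -0.1 -0.1  0.1  0.3 -0.1  0.2  0.4
  0.4]
y 0.2 amp 0.81 peak -93.6 res [ 0.2  0.3 -0.3 -0.3  0.2  0.3  0.3 -0.   0.1  0.2 -0.2 -0.6 -0.2  0.1
  0. ]
z -19.5 amp 6.01 peak -5.3 res [ 0.   0.  -0.1 -0.2  0.2  0.4 -0.  -0.2 -0.2  0.2  0.   0.  -0.1  0.
 -0.1]
```

The added reverse points agree: the peak is at about -5°. I'll turn back to there, release and lift.

```bash
python3 -m creep '[{"delta_pos":[7.5,0.6,0],"rotation":[0,0,0],"grip":5},{"delta_pos":[7.3,1.9,0],"rotation":[0,0,0],"grip":5},{"delta_pos":[6.9,3.1,0],"rotation":[0,0,0],"grip":5},{"delta_pos":[6.2,4.2,0],"rotation":[0,0,0],"grip":5},{"delta_pos":[5.3,5.2,0],"rotation":[0,0,0],"grip":5},{"delta_pos":[4.3,6.1,0],"rotation":[0,0,0],"grip":5},{"delta_pos":[3.2,6.8,0],"rotation":[0,0,0],"grip":5},{"delta_pos":[2,7.2,0],"rotation":[0,0,0],"grip":5},{"delta_pos":[0.6,5.5,0],"rotation":[0,0,0],"grip":5},{"delta_pos":[0,0,0],"rotation":[0,0,0],"grip":5}]'; python3 meas.py
```

```text
t: 23.0
ee_pos: [0.6153, -0.1683, 0.115]
ee_rot: [-0.002, 0.998, 0.069, 0.001]
ft_force: [4.6, 4.6, 7.7]
grip_width: 0.0112
grasp_force: 59.7
t 23.0 tool-frame offset from wheel [42.9 -6.2] phi -8.2 F [4.6 4.6 7.7]
[89.47  0.72  2.53   nan   nan] [78.89 -1.49 -0.26 -1.04 -1.4 ]
```

```bash
python3 -m creep '[{"delta_pos":[0.2,3.5,0],"rotation":[0,0,0],"grip":5},{"delta_pos":[0,0,0],"rotation":[0,0,0],"grip":5},{"delta_pos":[0,0,0],"rotation":[0,0,0],"grip":40},{"delta_pos":[0,0,0],"rotation":[0,0,0],"grip":40},{"delta_pos":[0,0,0],"rotation":[0,0,0],"grip":40},{"delta_pos":[0,0,-30],"rotation":[0,0,0],"grip":40},{"delta_pos":[0,0,-40],"rotation":[0,0,0],"grip":40},{"delta_pos":[0,0,-50],"rotation":[0,0,0],"grip":40},{"delta_pos":[-40,30,-10],"rotation":[0,0,0],"grip":40},{"delta_pos":[-40,30,0],"rotation":[0,0,0],"grip":40},{"delta_pos":[0,0,0],"rotation":[0,0,0],"grip":40},{"delta_pos":[0,0,0],"rotation":[0,0,0],"grip":40}]'
python3 - <<'E'
from h import *
g=np.load('g.npy');p=cam('scene','end.png');q=cam('wrist');b=cam('top')
c=cv2.resize(p['color'][170:310,100:360,::-1],(780,420),interpolation=cv2.INTER_CUBIC);cv2.imwrite('pics/endc.png',c)
for n,P in (('s',p),('w',q),('t',b)):
    d=arm.tip_of(P,'crank_pin')[:1]
    if d:
        v=onz(P,d[0]['pixel'],.134)[0]-toW(g,[0,-.125,0])[0];cc,s=np.cos(g[2]),np.sin(g[2])
        x,y=cc*v[0]+s*v[1],s*v[0]-cc*v[1];print(n,np.round([x*1e3,y*1e3,np.degrees(np.arctan2(y,x))],1))
    o=[onz(P,k['pixel'],.07)[0].round(3) for k in arm.tip_of(P,'oilcan')[:2]];print(o)
E
```

```text
t: 24.7
ee_pos: [0.5438, -0.2442, 0.244]
ee_rot: [-0.0, 0.998, 0.069, -0.0]
ft_force: [-0.2, 0.1, 0.3]
grip_width: 0.0401
grasp_force: 0.0
s [ 43.3 -11.  -14.2]
[array([ 0.498, -0.085,  0.07 ]), array([ 0.419, -0.041,  0.07 ])]
w [43.3 -3.4 -4.4]
[array([ 0.499, -0.082,  0.07 ]), array([ 0.413, -0.148,  0.07 ])]
[array([ 0.366, -0.116,  0.07 ]), array([ 0.357, -0.045,  0.07 ])]
```

View pics/endc.png

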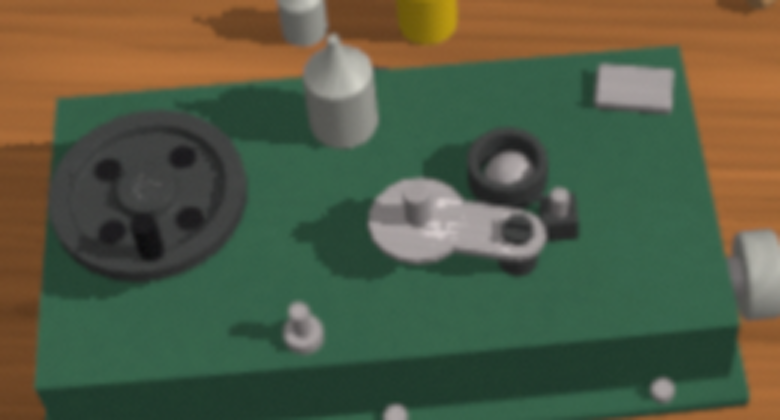

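The final crop shows the port at (508,170) uncovered with the ball high, and the cover swung clear at (417,220). The crank pin is at (148,237), which is φ≈-4° in the wrist view. The can at (340,95) hasn't moved, and the robot is touching nothing. Handing in.

```bash
python3 -c "
from station import arm
print(arm.hand_in())"
```

```text
the job is handed in; nothing more can be done
None
```

I swung the cover to about 1.3 rad on its free side so the port is clear, left the wheel at the ball's high spot (estimated to within about 10°), let go without moving the oil can, and handed the job in at about 25 s.

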